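# Clamp a silver blank with a sprung hook clamp

### The arm

A 6-joint arm with a two-finger parallel gripper is mounted at the origin on the work surface. World frame = base frame: x ahead of the robot, y to its left, z up, the work surface at z = 0. Lengths are in mm, angles in degrees, forces in N, time in s.
With the tool pointing down it reaches from about 300 to 850 mm from the base axis. Payload 5.4 kg.
Tool frame: the origin (TCP) lies at the very end of the fingers, on their centre line; the grasp point (between the pads) lies 19 mm behind it (env.grip_point_offset is the distance from the TCP to the grasp point, in mm); z points along the fingers, y is the line along which they close (so a half turn about z gives the same grasp; the last joint's range is limited). The gripper opens to 85 mm and grips with 20 to 120 N. Pads are 22 mm wide; open, the fingers measure 114 mm over their backs; the gripper's body (76 mm by 85 mm) begins 54 mm behind the grasp point. The pads swing forward as they close: fully open they stand 13 mm farther back than shut.
Start: joints at [57.462, 9.076, 91.501, -0, 79.423, -12.038], TCP at [201.382, 538.564, 231.299] pointing down, gripper open.
Joint ranges: [-166.64, 166.64], [-54.1, 131.32], [10.49, 154.53], [-73.88, 253.88], [9.74, 151.15], [-171.62, 171.62]. Speed limits (degrees/s): [147.25, 147.25, 180, 180, 180, 180].

### API

Orientations are given as a 3x3 rotation matrix whose columns are the frame's x, y, z axes.
In Python, from cell import env gives the robot as it stands.
- The arm moves only by the tool play_rows, never from a script. Its argument "commands" is a list of rows, each a list of 4 numbers: the shift along the tool's x, y, z in mm, then the turn about the tool's z in degrees. A call has 1 to 8 rows; each row shifts and turns the commanded pose from where the row before left it, along the tool's axes as they then stand; what a row does not reach is not made up. A row lasts 1/8 s, in which the tool goes at most 62.5 mm and 10.7 degrees, less where a joint would pass 70% of its speed; a pose out of reach is approached as far as the arm can. A call is refused whole if a number of a shift passes 62.5 or a number of a turn 10.7, either way. A call with a gripper value outside its range is refused whole. "grip" is the opening, from 0 (shut) to 1 (fully open), set as the call begins (left out, the last holds). The fingers move at their own pace and stop on an object; "grip_force" is the grip in N (left out, the last holds). Time passes only in rows, so rows that do not move let the fingers close. It gives the time, the measured TCP pose, the force, the opening and the grip force at its end, in the units of the state.
- env.state(): the state, without advancing time (a new reading comes with each control period).
- env.snapshot(name): name is "scene" or "side" or "wrist"; returns the picture (420x560x3 uint8, blue, green, red); there is no depth.
- env.camera_info(name): a dict with "fx", "fy", "cx", "cy" (pixels), "origin" and "rotation" of the camera in the world; the wrist camera has in their place "mount" (4x4, takes a point from camera to tool coordinates, whose origin is the TCP and whose axes are the flange's). Camera axes: x right, y up, looking along -z (the intrinsics and any distortion apply to the point x, -y, -z); pixel columns grow to the right and rows downward; lengths in mm; the calibration is good to about 2 mm. The wrist camera is an equidistant fisheye: a pixel r from the principal point sees the ray r / f radians off the axis. A picture is of the moment at which its call begins: read the wrist's pose just before it. camera_info takes no time and is no camera call.
- env.finish_job(): hands the job in; it is judged then, once.
The state is a dict: "time": time; "q": joint angles; "joint_velocities": joint speeds; "effort": joint torques, N m; "position": TCP position; "tool_rot": TCP orientation; "ft_force": force on the tool from outside, world axes, zero at the start; "ft_torque": the same for the moment, N m; "grip_width": finger opening in mm; "grip_force": force on a finger pad.
Only numpy, scipy, OpenCV 4.12 (cv2) and the standard library are available. Lean on these libraries where they do the work, as an engineer would, in place of code of your own. Each camera call takes 0.05 s, during which the arm holds its last target. There are 200 camera calls.

### The job

Clamp the silver buckle blank on the dark steel stamping block with the blue-knobbed sprung clamp: stand it on the blank with its forked red hook towards the headed brass post, press its plunger down to extend the hook, slide it under the post's head until you feel the fork gently home against the stem, then ease off so that the spring draws the hook up under the head. Leave the clamp standing upright and gripping by itself, with the blank still in place on the block; press and push lightly (soft silver, slender post) and leave the setting tool, jar and hammer alone.

Things in the scene. Friction and masses are not known exactly. Their poses are not given: they have to be found in the camera images.
- block: Dark steel stamping block, fixed: foot 136 x 96 x 12 mm, upper part 120 (x) x 80 (y) mm, top face 40 mm above its origin (centre of the underside). Eight small brass nibs round the blank rise to 46.5 mm (2.5 mm above the blank's top). The headed brass post stands on it, see post_mid.
- post_mid (a point): Middle of the post's slot on the block's top face, 12 mm to +x of its centre, axes as the block's. The brass post (stem diameter 7, head diameter 18, head's underside 18 and top 23 above here; 14 and 19 mm above the blank's top) is set, tightly, anywhere up to 8 mm either way of here along the block's x; its own place is not measured: feel for it.
- blank: Loose silver buckle blank lying on the block between the nibs (1.5 mm play), 100 (x) x 60 (y) x 4 mm, origin at the centre of its underside, axes as the block's. The post comes up through its window, which runs from x -7 to +31 mm, 22 mm wide (y).
- clamp: Frame of the loose clamp (190 g in all), origin at the centre of its underside, z up; starts upright on the bench. Skids 40 (x) x 7 x 6 mm at y -20 and +20, uprights at x -6..+6, yoke 40 to 48 mm up, collar to 55. Between the skids (33 mm) it is open along x, so the post passes through. The fork opens to the frame's +x.
- plunger (a joint): How far the plunger (square grip, blue ball, red forked hook) is pressed down in the frame, m: 0 at rest, 0.010 at the hard stop. Spring: 6 N to start, 0.8 N more per mm, 14 N at the stop; return damped. With the clamp on the blank the hook passes under the post's head when over 5 mm down (at 10 it clears the blank by 5); hooked and gripping it reads about 0.005.
- grip (a point): Centre of the plunger's dark square grip, 24 x 24 x 30 mm (sides along the frame's x and y), 82 mm above the frame's underside at rest; the blue ball (diameter 28 mm) on top of it reaches 45 mm above this point. Moves with the plunger.
- fork (a point): Throat of the 4 mm thick fork, 0.5 mm to +x of the frame's centre, 17 mm above its underside at rest (mid thickness). Two prongs run 10 mm from here to +x, 13 mm apart inside, 22 over all; the stem goes in between to the throat, the post's centre then 3.5 mm to +x of here. The red shank's front face is 9.5 mm to -x. Moves with the plunger.
- setter: Bystander: bead-setting tool lying on the bench, steel with blue ball, about 115 mm long, 30 mm high, origin under its middle.
- jar: Bystander: small amber jar with brass cap, diameter 48 mm, 50 mm high, origin at the centre of its underside.
- mallet: Bystander: hammer 220 mm long lying beyond the block, origin under its middle.
Not all that is in view belongs to the job. What is shaped like the clamp but green is not meant. There is more than one size of the blank; the one meant has the size given above.

How it is judged (in metres and radians):
On the way, in this order (a step that is already met when the one before it is completed fails the run):
1. the clamp stands on the blank with its plunger pressed down, hook extended (value of joint plunger above 0.0058 m and contact force between clamp and blank above 5 N), for 0.1 s.
2. with the plunger still pressed, the hook is pushed home against the post (value of joint plunger above 0.0055 m and contact force between clamp and block above 2 N), for 0.1 s.
At the end, for the whole second after the job is handed in: Clamp still and upright (0.1 rad) on the blank, plunger 3 to 7.5 mm down, fork under the top of the head and within 15 mm of post_mid from above, its spring gripping with over 5 N on the blank and over 5 N on the post; blank on the block within 5 mm of its centre (contact force between clamp and blank above 5 N and contact force between clamp and block above 5 N and value of joint plunger between 0.003 and 0.0075 m and angle between clamp's own z axis and vertical below 0.1 rad and z of fork in the frame of post_mid below 0.02 m and horizontal distance between fork and post_mid below 0.015 m and horizontal distance between blank and block below 0.005 m and z of blank in the frame of block between 0.037 and 0.043 m and linear speed of clamp below 0.02 m/s and angular speed of clamp below 0.2 rad/s); the robot touches nothing.
It fails at once if the clamp presses on the soft blank with more than 25 N (contact force between clamp and blank above 25 N).
It fails at once if the clamp pushes or pulls on the post or block with more than 16 N (contact force between clamp and block above 16 N).
It fails at once if the setting tool, jar or hammer is moved by more than 2 cm (distance of any of setter, jar, mallet from where it was at the start of the episode above 0.02 m).
It also fails if it takes over 72 s, if anything falls off the work surface, if the arm or the gripper's body presses on something with over 40 N, if the wrist force passes 120 N, or if a joint passes its speed limit or range.

## Working session

There is one attempt and no reset: what is moved stays moved. The work goes in short steps, Python scripts to look and compute and a tool call to move; the robot and the scene stay as the last step left them, time stands still between calls to the robot, and variables do not carry over. Pictures are saved under pics/ and viewed, at most 10 in all, crops included, and the job is handed in when it is done.

Besides the shell and the picture viewer there is one more tool, called after "Request:" by a JSON object that holds its "method" and its "body". play_rows: Moves the arm, as the interface text tells. Its arguments: {"type":"object","properties":{"commands":{"type":"array","items":{"type":"array","items":{"type":"number"}}},"grip":{"type":"number"},"grip_force":{"type":"number"}},"required":["commands"]}

```bash
mkdir -p pics; ls
python3 - <<'E'
from cell import env
import cv2,json
for n in("scene","side","wrist"):
    cv2.imwrite(f"pics/{n}0.png",env.snapshot(n))
    print(n,env.camera_info(n))
a=cv2.imread("pics/scene0.png");b=cv2.imread("pics/side0.png")
s=env.state();print(s["tool_rot"],s["position"],s["ft_force"])
E
```

```text
pics
scene {'fx': 426.44832576713634, 'fy': 426.44832576713634, 'cx': 287.0848128740031, 'cy': 206.01009328368974, 'origin': array([1241.11931866,  203.94540526,  622.77992183]), 'rotation': array([[-0.3496614 , -0.56346561,  0.7484941 ],
       [ 0.93676729, -0.22245085,  0.27015304],
       [ 0.0142812 ,  0.79562687,  0.60561863]])}
side {'fx': 443.4506161946465, 'fy': 443.4506161946465, 'cx': 277.127978865924, 'cy': 205.59744591223622, 'origin': array([216.43163328, 467.31673929, 721.39380329]), 'rotation': array([[-0.77111262,  0.46123848, -0.43891273],
       [-0.63651239, -0.54176884,  0.54894307],
       [ 0.01540443,  0.70267032,  0.7113488 ]])}
wrist {'fx': 325.19226210127806, 'fy': 325.19226210127806, 'cx': 277.6496910602409, 'cy': 220.15001360489296, 'mount': array([[ 5.60557740e-04,  9.63277089e-01,  2.68508727e-01,
         6.96813077e+01],
       [ 9.99999058e-01, -8.76378189e-04,  1.05634488e-03,
        -4.75517544e-01],
       [ 1.25286801e-03,  2.68507882e-01, -9.63276672e-01,
        -1.42941096e+02],
       [ 0.00000000e+00,  0.00000000e+00,  0.00000000e+00,
         1.00000000e+00]])}
[[-9.36649703e-01  3.50266589e-01 -8.07035460e-04]
 [ 3.50267379e-01  9.36648898e-01 -1.26674351e-03]
 [ 3.12210947e-04 -1.46917313e-03 -9.99998872e-01]] [201.15490088 538.15509063 230.51996743] [-0.40505108  0.34203352 -0.60256371]
```

View pics/scene0.png

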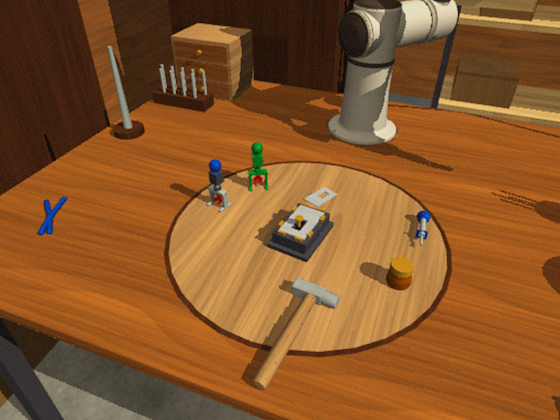

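View pics/side0.png

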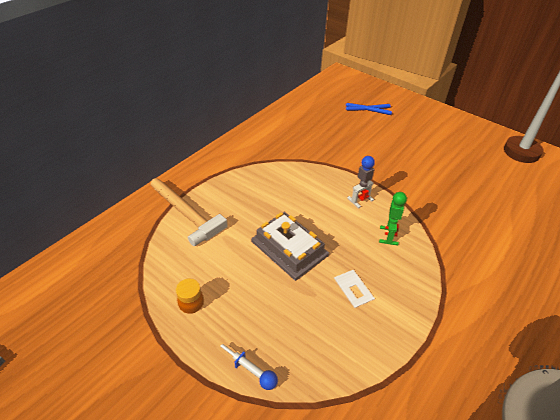

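The blue clamp is at scene (215,165) and side (368,162). The green lookalike is at scene (257,148), and the setter also has a blue ball, at scene (424,215). The blank on the block is at scene (303,222), and a small spare blank lies at scene (320,197). The clamp with the blue ball on a dark grip and the blank on the block fit the description, and an enlarged crop should confirm it.

```bash
cat > h.py <<'E'
from cell import env
import cv2,numpy as np
def ray(n,u,v):
    c=env.camera_info(n);d=np.array([(u-c['cx'])/c['fx'],-(v-c['cy'])/c['fy'],-1.])
    d=c['rotation']@d;return np.array(c['origin']),d/np.linalg.norm(d)
def onz(n,u,v,z):
    o,d=ray(n,u,v);return o+d*(z-o[2])/d[2]
def tri(a,b):
    A=np.zeros((3,3));y=np.zeros(3);R=[ray(*a),ray(*b)]
    for o,d in R:
        P=np.eye(3)-np.outer(d,d);A+=P;y+=P@o
    p=np.linalg.solve(A,y);return p,[np.linalg.norm((np.eye(3)-np.outer(d,d))@(p-o)) for o,d in R]
def proj(n,p):
    c=env.camera_info(n);q=c['rotation'].T@(np.array(p)-c['origin'])
    return c['cx']+c['fx']*q[0]/-q[2],c['cy']-c['fy']*q[1]/-q[2]
def blobs(im,lo,hi,amin=15):
    m=cv2.inRange(cv2.cvtColor(im,cv2.COLOR_BGR2HSV),lo,hi)
    k,l,s,c=cv2.connectedComponentsWithStats(m)
    return [(c[i].round(1).tolist(),s[i].tolist()) for i in range(1,k) if s[i][4]>=amin]
def crop(im,x,y,w,h,s): return cv2.resize(im[y:y+h,x:x+w],None,fx=s,fy=s,interpolation=cv2.INTER_CUBIC)
E
python3 - <<'E'
from h import *
a=cv2.imread("pics/scene0.png");b=cv2.imread("pics/side0.png")
t=np.vstack([np.hstack([crop(a,185,145,80,72,5)[:300],crop(b,340,145,80,72,5)[:]][0:1]+[crop(b,335,150,80,60,5)]),np.hstack([crop(a,262,198,80,60,5),crop(b,250,206,80,60*1+0,5)])])
cv2.imwrite("pics/c1.png",t)
for n,i in(("scene",a),("side",b)):
    print(n,"blue",blobs(i,(105,150,60),(130,255,255)))
    print(n,"white",blobs(i,(0,0,150),(179,60,255),60))
    print(n,"red",blobs(i,(172,150,60),(179,255,255),5),blobs(i,(0,230,60),(4,255,255),5))
E
```

```text
scene blue [([214.8, 165.8], [209, 160, 12, 13, 121]), ([50.1, 215.8], [39, 197, 28, 38, 349]), ([423.7, 215.0], [418, 211, 12, 11, 86]), ([417.6, 232.4], [416, 230, 6, 7, 19])]
scene white [([416.1, 16.9], [402, 0, 30, 38, 838]), ([445.5, 14.0], [430, 0, 28, 31, 523]), ([375.6, 21.0], [365, 9, 20, 30, 217]), ([114.6, 67.0], [108, 46, 14, 45, 79]), ([376.9, 79.0], [366, 69, 22, 23, 238]), ([384.1, 123.6], [373, 88, 23, 53, 469]), ([125.1, 112.0], [120, 92, 11, 36, 74]), ([319.9, 196.5], [305, 187, 32, 20, 275]), ([302.7, 221.0], [280, 205, 44, 34, 621]), ([315.5, 290.0], [293, 278, 46, 27, 443])]
scene red [] [([257.2, 179.4], [254, 176, 8, 8, 42]), ([217.8, 198.3], [213, 195, 8, 8, 26])]
side blue [([369.4, 107.7], [346, 103, 46, 12, 268]), ([367.3, 162.2], [362, 156, 12, 15, 122]), ([238.4, 359.0], [235, 352, 10, 16, 32]), ([267.4, 380.3], [260, 371, 17, 19, 230])]
side white [([539.5, 114.9], [520, 73, 40, 76, 552]), ([355.2, 194.4], [348, 184, 17, 24, 123]), ([205.8, 228.6], [188, 214, 39, 32, 400]), ([290.6, 236.5], [262, 215, 56, 44, 975]), ([353.3, 287.6], [334, 270, 41, 38, 675]), ([230.5, 352.0], [221, 344, 19, 17, 81]), ([250.0, 366.5], [238, 357, 25, 21, 190])]
side red [] [([363.3, 194.5], [359, 190, 10, 10, 51]), ([386.4, 227.2], [386, 226, 2, 3, 5]), ([395.6, 234.2], [395, 233, 2, 3, 5])]
```

View pics/c1.png

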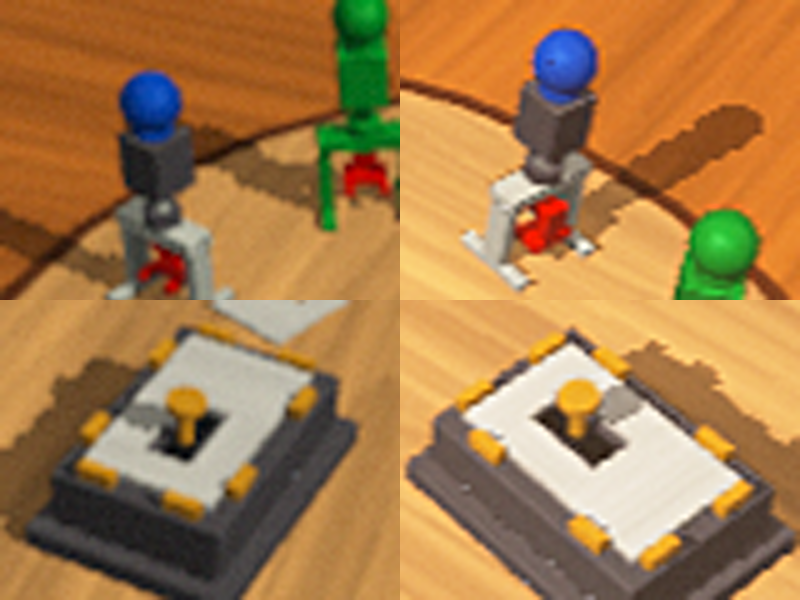

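The clamp is blue ball, dark grip and red fork. The main blank is the one with the post through its window; the loose one is smaller. Next I measure positions.

Run:
```python
from h import *
a=cv2.imread("pics/scene0.png");b=cv2.imread("pics/side0.png")
print("ball",tri(("scene",214.8,165.8),("side",367.3,162.2)))
print("post head",tri(("scene",299.4,218.8),("side",285.8,225)), onz("scene",299.4,218.8,63),onz("side",285.8,225,63))
for n,i,box in(("scene",a,(262,198,80,62)),("side",b,(250,206,85,75))):
    x,y,w,h=box
    m=cv2.inRange(cv2.cvtColor(i,cv2.COLOR_BGR2HSV),(0,0,140),(179,70,255))
    mm=np.zeros_like(m);mm[y:y+h,x:x+w]=m[y:y+h,x:x+w]
    k,l,s,c=cv2.connectedComponentsWithStats(mm);j=1+np.argmax(s[1:,4])
    pts=np.argwhere(l==j)[:,::-1]
    P=np.array([onz(n,u,v,44)[:2] for u,v in pts],np.float32)
    print(n,"blank",cv2.minAreaRect(P))
    nb=blobs(i[y:y+h,x:x+w],(14,180,120),(26,255,255),5)
    N=np.array([onz(n,q[0][0]+x,q[0][1]+y,45)[:2] for q in nb]);print(np.c_[N.round(1),[q[1][4] for q in nb]])
p,_=tri(("scene",214.8,165.8),("side",367.3,162.2))
print(proj("wrist",p) if 0 else "")
```

```text
ball (array([ 528.22990607, -228.68298165,  111.66078444]), [np.float64(0.9282671357252271), np.float64(0.9282671357252562)])
post head (array([576.08403812,  -9.62209578,  60.05225731]), [np.float64(2.0049490352904074), np.float64(2.0049490352904886)]) [581.1202344   -6.44215501  63.        ] [574.70205702  -9.91856706  63.        ]
scene blank ((563.14990234375, -7.0670166015625), (61.2397575378418, 100.8787841796875), 81.62432098388672)
[[505.6 -18.9  17. ]
 [527.3 -37.5  15. ]
 [510.9  21.   17. ]
 [563.1 -13.   49. ]
 [538.5  31.8  16. ]
 [586.5 -46.6  22. ]
 [614.2 -34.5  16. ]
 [598.   23.4  18. ]
 [620.9   5.6  16. ]]
side blank ((562.3052978515625, -7.16546630859375), (63.2800407409668, 101.88077545166016), 81.33904266357422)
[[613.9 -35.5  25. ]
 [587.4 -46.7  26. ]
 [619.8   4.1  24. ]
 [583.  -19.5  58. ]
 [527.4 -38.6  29. ]
 [596.7  22.6  28. ]
 [504.9 -19.4  29. ]
 [537.5  31.2  31. ]
 [510.8  20.2  32. ]]
```

View pics/wrist0.png

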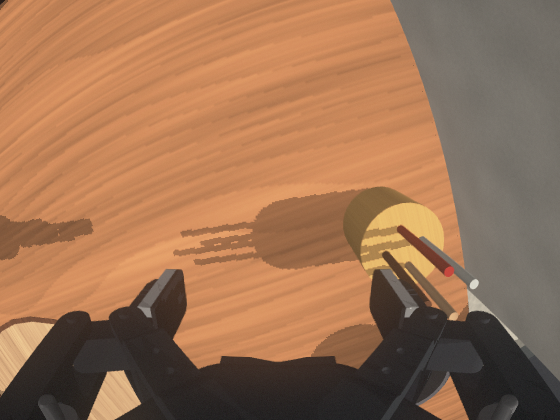

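Run:
```python
from h import *
f=lambda x,y:(335+(x-400)/5,150+y/5)
P=[onz("side",*f(*p),6) for p in((463,235),(527,282))]; d=P[1]-P[0]
print("skid1",P,np.linalg.norm(d),np.degrees(np.arctan2(d[1],d[0])))
# red fork position and ball axis
print("red",tri(("scene",217.8,198.3),("side",363.3,194.5)))
s=env.state();R=s["tool_rot"]
# move to put clamp 60mm ahead (tool +x) of TCP, same orientation
t=np.array([528-60*R[0,0],-229-60*R[1,0],230.5]);print(t,R.T@(t-s["position"]))
```

```text
skid1 [array([ 551.15554482, -212.3956332 ,    6.        ]), array([ 512.0499108 , -205.50015216,    6.        ])] 39.70891928279234 169.99985411801202
red (array([ 523.25735142, -232.4993292 ,   16.13087375]), [np.float64(0.5501388598745205), np.float64(0.550138859874622)])
[ 584.19898216 -250.01604275  230.5       ] [-634.84876837 -604.07205065    0.70924791]
```

Request:
{"method": "play_rows", "body": {"commands": [[-20,-19,0,0],[-42,-40,0,0],[-42,-40,0,0],[-42,-40,0,0],[-42,-40,0,0],[-42,-40,0,0],[-42,-40,0,0],[-42,-40,0,0]]}}

```text
time: 1.15
position: [391.2, 146.8, 231.3]
tool_rot: [[-0.937, 0.35, 0.0], [0.35, 0.937, 0.0], [-0.0, 0.0, -1.0]]
ft_force: [0.7, 0.3, 0.3]
grip_width: 85.3
grip_force: 0.0
```

Request:
{"method": "play_rows", "body": {"commands": [[-42,-40,0,0],[-42,-40,0,0],[-42,-40,0,0],[-42,-40,0,0],[-42,-40,0,0],[-42,-40,0,0],[-42,-40,0,0],[-28,-27,0,0]]}}

```text
time: 2.15
position: [585.2, -254.2, 230.5]
tool_rot: [[-0.936, 0.352, -0.001], [0.352, 0.936, 0.0], [0.001, 0.0, -1.0]]
ft_force: [0.5, 1.0, 1.1]
grip_width: 85.6
grip_force: 0.0
```

Run:
```python
from h import *
s=env.state();im=env.snapshot("wrist");cv2.imwrite("pics/w1.png",im)
np.savez("w1.npz",p=s["position"],R=s["tool_rot"]);print(s["position"],s["q"],s["ft_force"],s["time"])
cv2.imwrite("pics/w1c.png",crop(im,130,60,300,240,2))
```

```text
[ 585.21721384 -254.1570418   230.53011276] [-3.43033780e+01  1.83763373e+01  8.05992887e+01 -6.95226871e-03
  8.10650325e+01 -1.03715939e+02] [0.54008587 0.95421318 1.08628765] 2.15
```

View pics/w1c.png

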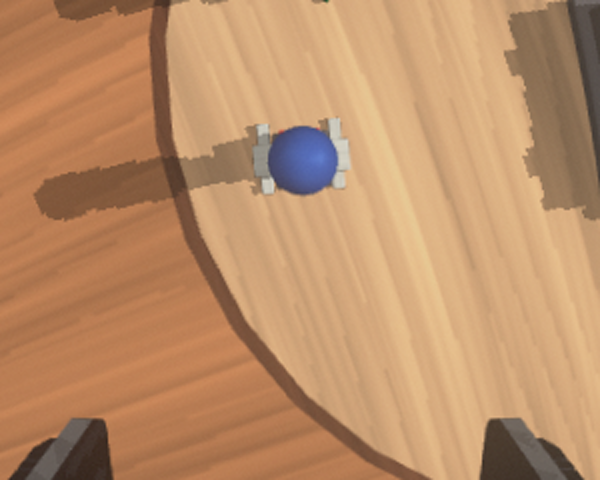

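Run:
```python
from h import *
a=cv2.imread("pics/scene0.png");b=cv2.imread("pics/side0.png")
c=np.array([528.2,-228.7,0]);out=[]
for n,im,box in(("scene",a,(195,180,45,35)),("side",b,(342,178,45,35))):
  x0,y0,w,h=box
  for sgn in(1,-1):
    X=sgn*np.array([-.985,.174,0]);Y=np.array([-X[1],X[0],0]);t=crop(im,*box,8)
    def q(p,col):
        u,v=proj(n,c+p[0]*X+p[1]*Y+[0,0,p[2]]);cv2.circle(t,(int((u-x0+.5)*8),int((v-y0+.5)*8)),3,col,-1)
    for y in(-11,-6.5,6.5,11):q((10.5,y,17),(255,0,0))
    for y in(-11,11):q((0.5,y,17),(0,255,0))
    for y in(-5,5):q((-9,y,17),(0,255,255));q((-9,y,35),(0,255,255))
    for x in(-20,20):
      for y in(-23.5,23.5):q((x,y,0),(255,0,255))
    out.append(t)
cv2.imwrite("pics/hyp.png",np.vstack([np.hstack(out[:2]),np.hstack(out[2:])]))
```

```text
(no output)
```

View pics/hyp.png

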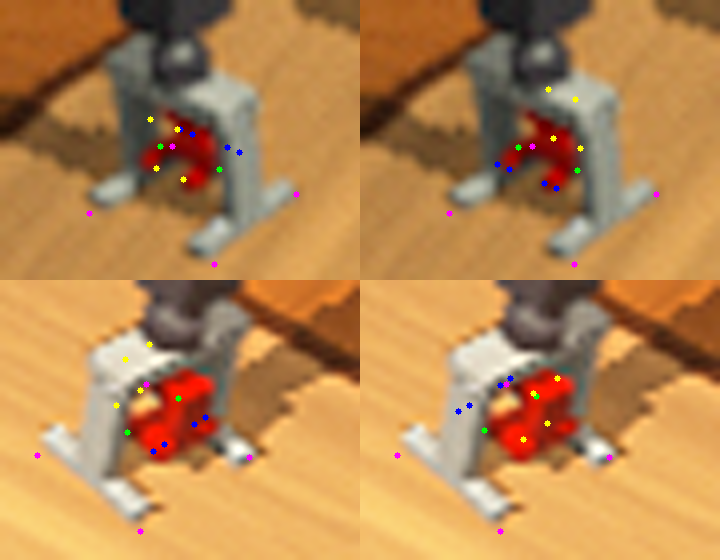

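```bash
cat >> h.py <<'E'
def wproj(P,p,R):
    c=env.camera_info("wrist");M=c["mount"];T=np.eye(4);T[:3,:3]=R;T[:3,3]=p
    q=np.linalg.inv(T@M)@np.append(P,1);x,y,z=q[0],-q[1],-q[2]
    r=np.hypot(x,y);th=np.arctan2(r,z);return c["cx"]+c["fx"]*th*x/r,c["cy"]+c["fy"]*th*y/r
def wray(u,v,p,R):
    c=env.camera_info("wrist");M=c["mount"];T=np.eye(4);T[:3,:3]=R;T[:3,3]=p;T=T@M
    x,y=(u-c["cx"])/c["fx"],(v-c["cy"])/c["fy"];r=np.hypot(x,y)+1e-9
    d=T[:3,:3]@np.array([np.sin(r)*x/r,-np.sin(r)*y/r,-np.cos(r)]);return T[:3,3],d
def wonz(u,v,z,p,R):
    o,d=wray(u,v,p,R);return o+d*(z-o[2])/d[2]
E
python3 - <<'E'
from h import *
z=np.load("w1.npz");p,R=z["p"],z["R"];im=cv2.imread("pics/w1.png")
bl=blobs(im,(105,150,60),(130,255,255));print(bl);u,v=bl[0][0];print("ball@113",wonz(u,v,113,p,R))
print("red",blobs(im,(0,190,90),(7,255,255),1),blobs(im,(173,150,60),(179,255,255),1))
f=lambda x,y:(130+x/2-.25,60+y/2-.25)
S={k:wonz(*f(*q),6,p,R) for k,q in dict(La=(262,126),Lb=(268,192),Ra=(334,119),Rb=(339,187)).items()}
for k in S:print(k,S[k].round(1))
for a,b in(("La","Lb"),("Ra","Rb")):
    d=S[b]-S[a];print(np.linalg.norm(d),np.degrees(np.arctan2(d[1],d[0])))
c=sum(S.values())/4;print("centre",c)
for sgn in(1,-1):
    X=sgn*np.array([-.985,.174,0]);Y=np.array([-X[1],X[0],0])
    for q in((10.5,-9,17),(10.5,9,17),(-12,0,17)):
        w=wproj(c*[1,1,0]+q[0]*X+q[1]*Y+[0,0,q[2]],p,R);print(sgn,q,((w[0]-130)*2,(w[1]-60)*2))
for n in("scene","side"):
    im=cv2.imread(f"pics/{n}0.png");x0,y0,w,h=(205,188,22,22) if n=="scene" else (352,182,24,26)
    g=im[y0:y0+h,x0:x0+w].astype(int);m=(g[...,2]>90)&(g[...,1]<60)&(g[...,0]<60)
    print(n,x0,y0);print("\n".join("".join(".#"[int(k)] for k in r) for r in m))
E
```

```text
[([92.3, 317.2], [88, 311, 10, 10, 31])]
ball@113 [ 619.07314309 -480.21970201  113.        ]
red [] []
La [ 503.3 -244.5    6. ]
Lb [ 539.4 -254.7    6. ]
Ra [ 513.6 -205.5    6. ]
Rb [ 550.7 -216.2    6. ]
37.536867822257776 -15.691332981139322
38.60299525461821 -16.030662707841618
centre [ 526.76490092 -230.22634523    6.        ]
1 (10.5, -9, 17) (np.float64(313.2209134477898), np.float64(133.92248900559295))
1 (10.5, 9, 17) (np.float64(280.5058735302616), np.float64(139.91221216474344))
1 (-12, 0, 17) (np.float64(304.40537972375444), np.float64(177.22277394810453))
-1 (10.5, -9, 17) (np.float64(287.64775794910906), np.float64(177.53020246234593))
-1 (10.5, 9, 17) (np.float64(320.1726114249843), np.float64(171.60466669275115))
-1 (-12, 0, 17) (np.float64(296.35077995248344), np.float64(134.18847946205642))
scene 205 188
.#....................
......................
......................
......................
......................
......................
...........#..........
............##........
............####......
.........########.....
........#########.....
........##.
[... 204 characters left out ...]
..............
......................
side 352 182
......................#.
.......................#
........................
........................
........................
........................
........................
............##..........
..........######........
..........#######.......
..........######........
..........######........
.........#######........
......###########.......
......###########.......
......##########........
........######..........
.........####...........
.........##.............
........................
........................
........................
........................
........................
........................
........................
```

Two separate prongs show in the scene view, and the shank is nearest the side camera. So the fork faces world +x, with frame yaw about -15°, and the target is the block's yaw of -8.3°. I'll go above the clamp.

Request:
{"method": "play_rows", "body": {"commands": [[30,1,20,-2.5],[32,1,20,-2.5],[0,0,0,0],[0,0,0,0]]}}

```text
time: 2.7
position: [527.7, -229.8, 192.1]
tool_rot: [[-0.964, 0.268, 0.001], [0.268, 0.964, -0.001], [-0.002, -0.001, -1.0]]
ft_force: [0.2, -0.9, -0.3]
grip_width: 85.6
grip_force: 0.0
```

Run:
```python
from h import *
s=env.state();p,R=s["position"],s["tool_rot"];im=env.snapshot("wrist");cv2.imwrite("pics/w2.png",im)
print(p,R,s["ft_force"])
m=cv2.inRange(cv2.cvtColor(im,cv2.COLOR_BGR2HSV),(105,120,40),(130,255,255))
print(blobs(im,(105,120,40),(130,255,255),60))
z=np.load("w1.npz");i1=cv2.imread("pics/w1.png");print(wonz(281.2,139.7,113,z["p"],z["R"]))
for q in blobs(im,(105,120,40),(130,255,255),200): print(wonz(*q[0],113,p,R))
```

```text
[ 527.69480723 -229.84541808  192.08079516] [[-9.63522661e-01  2.67622840e-01  1.44848370e-03]
 [ 2.67621671e-01  9.63523604e-01 -9.52123764e-04]
 [-1.65045830e-03 -5.29747194e-04 -9.99998498e-01]] [ 0.16963151 -0.88080955 -0.34473037]
[([283.4, 231.9], [271, 219, 25, 26, 484]), ([119.4, 388.7], [103, 376, 33, 26, 355])]
[ 526.57386537 -229.80689443  113.        ]
[ 529.61054022 -226.73003182  113.        ]
[ 652.0678952  -436.26852314  113.        ]
```

Request:
{"method": "play_rows", "body": {"commands": [[0,1,40,0],[0,0,40,0],[0,0,30,0],[0,0,16,0],[0,0,0,0]]}}

```text
time: 3.38
position: [527.5, -228.6, 65.1]
tool_rot: [[-0.964, 0.267, -0.001], [0.267, 0.964, 0.0], [0.001, 0.0, -1.0]]
ft_force: [-0.7, -0.1, 0.4]
grip_width: 85.6
grip_force: 0.0
```

Request:
{"method": "play_rows", "body": {"commands": [[0,0,0,0],[0,0,0,0],[0,0,0,0],[0,0,0,0],[0,0,0,0]], "grip": 0.2, "grip_force": 40}}

```text
time: 4.0
position: [527.7, -228.8, 66.0]
tool_rot: [[-0.964, 0.267, 0.001], [0.267, 0.964, -0.001], [-0.001, -0.0, -1.0]]
ft_force: [-0.6, 0.2, 4.4]
grip_width: 23.4
grip_force: 42.7
```

Request:
{"method": "play_rows", "body": {"commands": [[0,0,-10,0],[0,0,-20,0],[0,0,-25,0],[0,0,-25,0],[0,0,0,0]]}}

```text
time: 4.62
position: [528.5, -229.4, 147.5]
tool_rot: [[-0.964, 0.267, 0.004], [0.267, 0.964, -0.003], [-0.004, -0.002, -1.0]]
ft_force: [-0.3, -0.3, -1.7]
grip_width: 23.4
grip_force: 42.1
```

Run:
```python
from h import *
s=env.state();print(s["position"],s["ft_force"],s["grip_width"])
b=env.snapshot("side");a=env.snapshot("scene")
t=np.hstack([crop(b,315,110,100,110,4),crop(a,165,120,100,110,4)]);cv2.imwrite("pics/l1.png",t)
g=blobs(a,(50,120,40),(80,255,255),60);print(g[:3]);print(onz("scene",257,188,0))
```

```text
[ 528.48699208 -229.37668958  147.49030455] [-0.34341028 -0.25499272 -1.69204494] 23.39307845513845
[([257.1, 163.9], [248, 143, 20, 48, 388])]
[ 428.58062805 -171.70000071    0.        ]
```

View pics/l1.png

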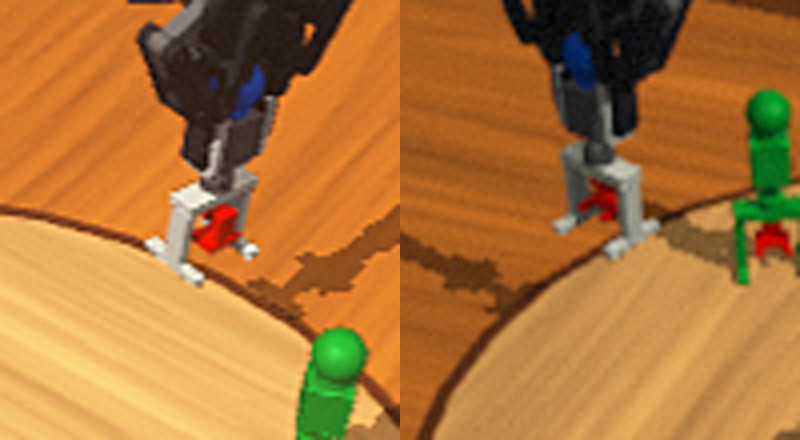

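Request:
{"method": "play_rows", "body": {"commands": [[4,20,0,0],[8,40,0,0],[10,45,0,0],[10,45,0,0],[8,40,0,0],[5.5,30,0,0],[0,0,0,-3.6],[0,0,0,-3.6]]}}

```text
time: 5.72
position: [540.9, -2.4, 143.8]
tool_rot: [[-0.99, 0.141, -0.003], [0.141, 0.99, 0.001], [0.003, 0.001, -1.0]]
ft_force: [-0.1, -0.6, -1.9]
grip_width: 23.7
grip_force: 42.0
```

Request:
{"method": "play_rows", "body": {"commands": [[0,0,0,0],[0,0,0,0]]}}

```text
time: 5.98
position: [541.6, -3.9, 144.6]
tool_rot: [[-0.989, 0.145, -0.001], [0.145, 0.989, 0.0], [0.001, 0.0, -1.0]]
ft_force: [0.1, -0.5, -1.1]
grip_width: 23.4
grip_force: 42.0
```

Run:
```python
from h import *
s=env.state();print(s["position"],s["tool_rot"],s["ft_force"])
b=env.snapshot("side");a=env.snapshot("scene")
t=np.hstack([crop(b,240,150,100,120,4),crop(a,255,140,100,120,4)]);cv2.imwrite("pics/l2.png",t)
```

```text
[541.62814414  -3.85398234 144.61965152] [[-9.89413621e-01  1.45117181e-01 -1.30047981e-03]
 [ 1.45116745e-01  9.89414448e-01  4.23499696e-04]
 [ 1.34817059e-03  2.30294970e-04 -9.99999065e-01]] [ 0.12415103 -0.49021906 -1.10727576]
```

View pics/l2.png

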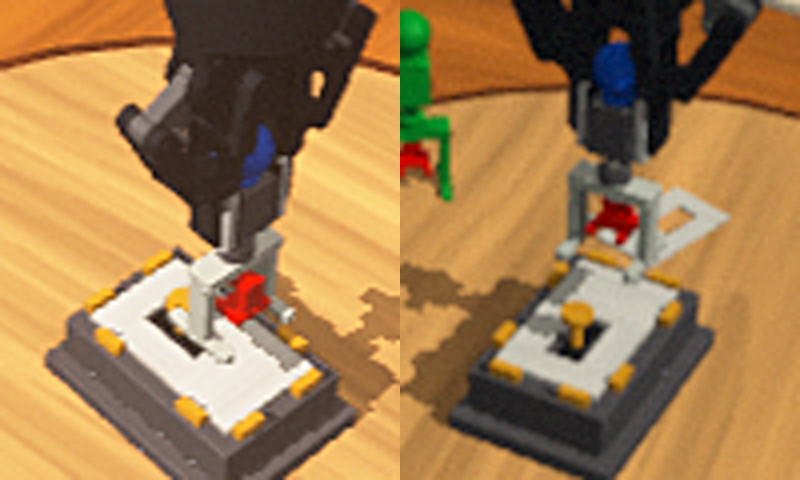

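Request:
{"method": "play_rows", "body": {"commands": [[0,0,10,0],[0,0,12,0],[0,0,8,0],[0,0,0,0],[0,0,0,0]]}}

```text
time: 6.7
position: [542.4, -4.4, 115.5]
tool_rot: [[-0.99, 0.144, 0.0], [0.144, 0.99, -0.0], [-0.0, -0.0, -1.0]]
ft_force: [0.5, 0.4, -2.4]
grip_width: 23.6
grip_force: 42.0
```

Request:
{"method": "play_rows", "body": {"commands": [[0,0,1,0],[0,0,1,0],[0,0,1,0],[0,0,0,0]]}}

```text
time: 7.2
position: [542.1, -4.4, 112.2]
tool_rot: [[-0.99, 0.144, -0.0], [0.144, 0.99, 0.0], [0.0, 0.0, -1.0]]
ft_force: [-0.3, -0.1, -2.5]
grip_width: 23.6
grip_force: 42.0
```

Request:
{"method": "play_rows", "body": {"commands": [[0,0,1,0],[0,0,0,0]]}}

```text
time: 7.45
position: [542.1, -4.4, 111.2]
tool_rot: [[-0.99, 0.144, -0.0], [0.144, 0.99, 0.0], [0.0, -0.0, -1.0]]
ft_force: [-0.9, 1.0, -1.8]
grip_width: 23.6
grip_force: 42.0
```

Request:
{"method": "play_rows", "body": {"commands": [[0,0,1,0],[0,0,0,0]]}}

```text
time: 7.7
position: [542.1, -4.4, 110.2]
tool_rot: [[-0.99, 0.144, -0.0], [0.144, 0.99, 0.0], [0.0, 0.0, -1.0]]
ft_force: [-0.6, 0.6, -2.7]
grip_width: 23.5
grip_force: 42.0
```

Request:
{"method": "play_rows", "body": {"commands": [[0,0,1,0],[0,0,0,0]]}}

```text
time: 7.95
position: [542.4, -4.4, 109.9]
tool_rot: [[-0.99, 0.144, 0.0], [0.144, 0.99, -0.0], [-0.0, -0.0, -1.0]]
ft_force: [-2.3, 0.5, 4.4]
grip_width: 23.7
grip_force: 42.8
```

Request:
{"method": "play_rows", "body": {"commands": [[0,0,1,0],[0,0,0,0]]}}

```text
time: 8.2
position: [542.4, -4.4, 109.1]
tool_rot: [[-0.99, 0.144, 0.0], [0.144, 0.99, -0.0], [-0.0, -0.0, -1.0]]
ft_force: [-2.6, -0.2, 6.5]
grip_width: 23.5
grip_force: 43.1
```

Request:
{"method": "play_rows", "body": {"commands": [[0,0,1,0],[0,0,1,0],[0,0,1,0],[0,0,0,0]]}}

```text
time: 8.7
position: [542.5, -4.5, 106.4]
tool_rot: [[-0.99, 0.144, 0.0], [0.144, 0.99, -0.0], [-0.0, -0.0, -1.0]]
ft_force: [-4.5, 1.0, 8.8]
grip_width: 23.6
grip_force: 43.3
```

Request:
{"method": "play_rows", "body": {"commands": [[0,0,1,0],[0,0,1,0],[0,0,1,0],[0,0,0,0],[0,0,0,0]]}}

```text
time: 9.32
position: [542.5, -4.5, 103.8]
tool_rot: [[-0.99, 0.144, 0.0], [0.144, 0.99, -0.0], [-0.0, -0.0, -1.0]]
ft_force: [-4.9, 1.1, 10.7]
grip_width: 23.8
grip_force: 43.6
```

Request:
{"method": "play_rows", "body": {"commands": [[0,0,1,0],[0,0,0.4,0],[-1,0,0,0],[-2,0,0,0],[-2,0,0,0],[-2,0,0,0],[0,0,0,0]]}}

```text
time: 10.2
position: [549.8, -5.5, 102.7]
tool_rot: [[-0.99, 0.144, 0.001], [0.144, 0.99, -0.0], [-0.001, -0.0, -1.0]]
ft_force: [-4.9, 0.9, 10.8]
grip_width: 23.6
grip_force: 43.7
```

Request:
{"method": "play_rows", "body": {"commands": [[-2,0,0,0],[-2,0,0,0],[-2,0,0,0],[-2,0,0,0],[0,0,0,0]]}}

```text
time: 10.82
position: [557.7, -6.6, 102.7]
tool_rot: [[-0.99, 0.144, 0.001], [0.144, 0.99, -0.0], [-0.001, -0.0, -1.0]]
ft_force: [-4.7, 0.6, 11.6]
grip_width: 23.1
grip_force: 43.7
```

Request:
{"method": "play_rows", "body": {"commands": [[-1,0,0,0],[-1,0,0,0],[-1,0,0,0],[-1,0,0,0],[0,0,0,0]]}}

```text
time: 11.45
position: [561.5, -7.2, 102.7]
tool_rot: [[-0.99, 0.144, 0.001], [0.144, 0.99, -0.0], [-0.001, -0.0, -1.0]]
ft_force: [-4.8, -0.1, 12.2]
grip_width: 23.8
grip_force: 43.7
```

Request:
{"method": "play_rows", "body": {"commands": [[-1,0,0,0],[-1,0,0,0],[-1,0,0,0],[0,0,0,0]]}}

```text
time: 11.95
position: [564.5, -7.6, 102.7]
tool_rot: [[-0.99, 0.144, 0.001], [0.144, 0.99, -0.0], [-0.001, -0.0, -1.0]]
ft_force: [-5.0, 0.3, 11.5]
grip_width: 23.3
grip_force: 43.7
```

Request:
{"method": "play_rows", "body": {"commands": [[-1,0,0,0],[-1,0,0,0],[0,0,0,0]]}}

```text
time: 12.32
position: [566.5, -7.9, 102.7]
tool_rot: [[-0.99, 0.144, 0.001], [0.144, 0.99, -0.0], [-0.001, -0.0, -1.0]]
ft_force: [-4.7, 0.3, 11.2]
grip_width: 23.7
grip_force: 43.7
```

Request:
{"method": "play_rows", "body": {"commands": [[-1,0,0,0],[-1,0,0,0],[0,0,0,0]]}}

```text
time: 12.7
position: [568.4, -8.2, 102.7]
tool_rot: [[-0.99, 0.144, 0.001], [0.144, 0.99, -0.0], [-0.001, -0.0, -1.0]]
ft_force: [-6.0, 0.5, 11.4]
grip_width: 23.2
grip_force: 43.7
```

Request:
{"method": "play_rows", "body": {"commands": [[-1,0,0,0],[0,0,0,0]]}}

```text
time: 12.95
position: [569.4, -8.4, 102.7]
tool_rot: [[-0.99, 0.144, 0.001], [0.144, 0.99, -0.0], [-0.001, -0.0, -1.0]]
ft_force: [-5.1, 0.6, 11.4]
grip_width: 23.4
grip_force: 43.7
```

Request:
{"method": "play_rows", "body": {"commands": [[-0.6,0,0,0],[0,0,0,0]]}}

```text
time: 13.2
position: [569.9, -8.5, 102.7]
tool_rot: [[-0.99, 0.144, 0.001], [0.144, 0.99, -0.0], [-0.001, -0.0, -1.0]]
ft_force: [-4.8, 0.8, 11.6]
grip_width: 23.5
grip_force: 43.7
```

Request:
{"method": "play_rows", "body": {"commands": [[-0.6,0,0,0],[0,0,0,0]]}}

```text
time: 13.45
position: [570.6, -8.5, 102.7]
tool_rot: [[-0.99, 0.144, 0.001], [0.144, 0.99, -0.0], [-0.001, -0.0, -1.0]]
ft_force: [-3.8, 0.4, 12.1]
grip_width: 23.6
grip_force: 43.7
```

Not home yet; I'll carry on in small steps, one call at a time.

Request:
{"method": "play_rows", "body": {"commands": [[-0.6,0,0,0],[0,0,0,0]]}}

```text
time: 13.7
position: [571.1, -8.6, 102.7]
tool_rot: [[-0.99, 0.144, 0.001], [0.144, 0.99, -0.0], [-0.001, -0.0, -1.0]]
ft_force: [-5.1, 0.4, 10.6]
grip_width: 23.5
grip_force: 43.7
```

Request:
{"method": "play_rows", "body": {"commands": [[-0.5,0,0,0],[0,0,0,0]]}}

```text
time: 13.95
position: [571.6, -8.7, 102.7]
tool_rot: [[-0.99, 0.144, 0.001], [0.144, 0.99, -0.0], [-0.001, -0.0, -1.0]]
ft_force: [-5.7, -0.1, 11.1]
grip_width: 23.7
grip_force: 43.7
```

Request:
{"method": "play_rows", "body": {"commands": [[-0.5,0,0,0],[0,0,0,0]]}}

```text
time: 14.2
position: [572.1, -8.8, 102.7]
tool_rot: [[-0.99, 0.144, 0.001], [0.144, 0.99, -0.0], [-0.001, -0.0, -1.0]]
ft_force: [-4.9, 1.1, 11.1]
grip_width: 23.3
grip_force: 43.7
```

Request:
{"method": "play_rows", "body": {"commands": [[-0.5,0,0,0],[0,0,0,0]]}}

```text
time: 14.45
position: [572.5, -8.8, 102.6]
tool_rot: [[-0.99, 0.144, 0.0], [0.144, 0.99, -0.0], [-0.0, -0.0, -1.0]]
ft_force: [-6.1, 0.7, 11.0]
grip_width: 23.6
grip_force: 43.7
```

Request:
{"method": "play_rows", "body": {"commands": [[-0.5,0,0,0],[0,0,0,0]]}}

```text
time: 14.7
position: [572.7, -8.9, 102.6]
tool_rot: [[-0.99, 0.144, -0.001], [0.144, 0.99, -0.0], [0.001, -0.0, -1.0]]
ft_force: [-6.3, 0.7, 11.9]
grip_width: 23.8
grip_force: 43.9
```

Request:
{"method": "play_rows", "body": {"commands": [[-0.5,0,0,0],[0,0,0,0]]}}

```text
time: 14.95
position: [572.8, -8.9, 102.5]
tool_rot: [[-0.99, 0.144, -0.002], [0.144, 0.99, -0.0], [0.002, -0.0, -1.0]]
ft_force: [-7.6, 1.0, 13.4]
grip_width: 23.7
grip_force: 43.9
```

Request:
{"method": "play_rows", "body": {"commands": [[-0.5,0,0,0],[0,0,0,0],[0,0,0,0]]}}

```text
time: 15.32
position: [572.9, -8.9, 102.4]
tool_rot: [[-0.99, 0.144, -0.003], [0.144, 0.99, 0.0], [0.003, -0.0, -1.0]]
ft_force: [-8.4, 0.1, 13.9]
grip_width: 23.7
grip_force: 43.9
```

Request:
{"method": "play_rows", "body": {"commands": [[-0.5,0,0,0],[0,0,0,0],[0,0,0,0]]}}

```text
time: 15.7
position: [573.1, -9.0, 102.3]
tool_rot: [[-0.99, 0.144, -0.003], [0.144, 0.99, 0.0], [0.003, -0.0, -1.0]]
ft_force: [-8.8, 2.4, 13.0]
grip_width: 23.6
grip_force: 44.0
```

Request:
{"method": "play_rows", "body": {"commands": [[0.6,0,0,0],[0.6,0,0,0],[0,0,-0.5,0],[0,0,-0.5,0],[0,0,-0.5,0],[0,0,0,0]]}}

```text
time: 16.45
position: [572.8, -8.9, 103.5]
tool_rot: [[-0.99, 0.144, -0.001], [0.144, 0.99, -0.0], [0.001, -0.0, -1.0]]
ft_force: [-5.2, -0.2, 9.1]
grip_width: 23.4
grip_force: 43.4
```

Request:
{"method": "play_rows", "body": {"commands": [[0,0,-0.5,0],[0,0,0,0]]}}

```text
time: 16.7
position: [572.8, -8.9, 104.0]
tool_rot: [[-0.99, 0.144, -0.001], [0.144, 0.99, -0.0], [0.001, -0.0, -1.0]]
ft_force: [-4.7, 0.1, 9.2]
grip_width: 23.5
grip_force: 43.4
```

Request:
{"method": "play_rows", "body": {"commands": [[0,0,-0.5,0],[0,0,0,0]]}}

```text
time: 16.95
position: [572.8, -8.9, 104.5]
tool_rot: [[-0.99, 0.144, -0.001], [0.144, 0.99, -0.0], [0.001, -0.0, -1.0]]
ft_force: [-5.3, 0.4, 8.9]
grip_width: 23.6
grip_force: 43.4
```

Request:
{"method": "play_rows", "body": {"commands": [[0,0,-0.5,0],[0,0,0,0]]}}

```text
time: 17.2
position: [572.8, -8.9, 104.9]
tool_rot: [[-0.99, 0.144, -0.001], [0.144, 0.99, -0.0], [0.001, -0.0, -1.0]]
ft_force: [-5.3, -0.3, 8.0]
grip_width: 23.5
grip_force: 43.3
```

Request:
{"method": "play_rows", "body": {"commands": [[0,0,-0.3,0],[0,0,0,0]]}}

```text
time: 17.45
position: [572.8, -8.9, 104.9]
tool_rot: [[-0.99, 0.144, -0.001], [0.144, 0.99, -0.0], [0.001, -0.0, -1.0]]
ft_force: [-2.9, -1.1, 6.8]
grip_width: 23.7
grip_force: 43.1
```

Request:
{"method": "play_rows", "body": {"commands": [[0.2,0,-0.5,0],[0,0,0,0]]}}

```text
time: 17.7
position: [572.7, -8.9, 104.9]
tool_rot: [[-0.99, 0.144, -0.0], [0.144, 0.99, -0.0], [0.0, -0.0, -1.0]]
ft_force: [-3.6, -0.7, 4.3]
grip_width: 23.6
grip_force: 42.7
```

Request:
{"method": "play_rows", "body": {"commands": [[0.2,0,-0.5,0],[0,0,0,0]]}}

```text
time: 17.95
position: [572.5, -8.9, 104.9]
tool_rot: [[-0.99, 0.144, -0.0], [0.144, 0.99, -0.0], [0.0, -0.0, -1.0]]
ft_force: [-1.5, -0.5, 0.9]
grip_width: 23.3
grip_force: 42.4
```

Request:
{"method": "play_rows", "body": {"commands": [[0,0,0,0],[0,0,0,0]], "grip_force": 20}}

```text
time: 18.2
position: [572.6, -8.9, 105.0]
tool_rot: [[-0.99, 0.144, -0.0], [0.144, 0.99, -0.0], [0.0, -0.0, -1.0]]
ft_force: [-1.3, -0.9, 0.7]
grip_width: 23.7
grip_force: 42.3
```

Request:
{"method": "play_rows", "body": {"commands": [[0,0,0,0],[0,0,0,0],[0,0,0,0]], "grip": 0.4}}

```text
time: 18.58
position: [572.8, -8.8, 105.3]
tool_rot: [[-0.99, 0.144, 0.0], [0.144, 0.99, 0.0], [-0.0, 0.0, -1.0]]
ft_force: [1.0, -0.2, -0.1]
grip_width: 34.0
grip_force: 0.0
```

Request:
{"method": "play_rows", "body": {"commands": [[0,0,0,0],[0,0,0,0],[0,0,0,0],[0,0,0,0]], "grip": 1}}

```text
time: 19.08
position: [572.6, -8.8, 105.2]
tool_rot: [[-0.99, 0.144, 0.0], [0.144, 0.99, -0.0], [-0.0, 0.0, -1.0]]
ft_force: [0.8, 0.3, 1.1]
grip_width: 85.4
grip_force: 0.0
```

Request:
{"method": "play_rows", "body": {"commands": [[0,0,-10,0],[0,0,-25,0],[0,0,-40,0],[0,0,-40,0],[0,0,-20,0],[0,0,0,0]]}}

```text
time: 19.82
position: [573.9, -9.1, 243.0]
tool_rot: [[-0.99, 0.144, 0.005], [0.144, 0.99, -0.001], [-0.005, -0.0, -1.0]]
ft_force: [-0.3, 0.7, -0.4]
grip_width: 85.0
grip_force: 0.0
```

Run:
```python
from h import *
s=env.state();print(s["position"],s["time"],s["grip_width"],s["ft_force"])
b=env.snapshot("side");a=env.snapshot("scene")
t=np.hstack([crop(b,240,165,100,115,4),crop(a,255,150,100,115,4)]);cv2.imwrite("pics/l3.png",t)
```

```text
[573.89159833  -9.08330117 242.97610895] 19.825 85.02687589771831 [-0.33311328  0.68106964 -0.37128044]
```

View pics/l3.png

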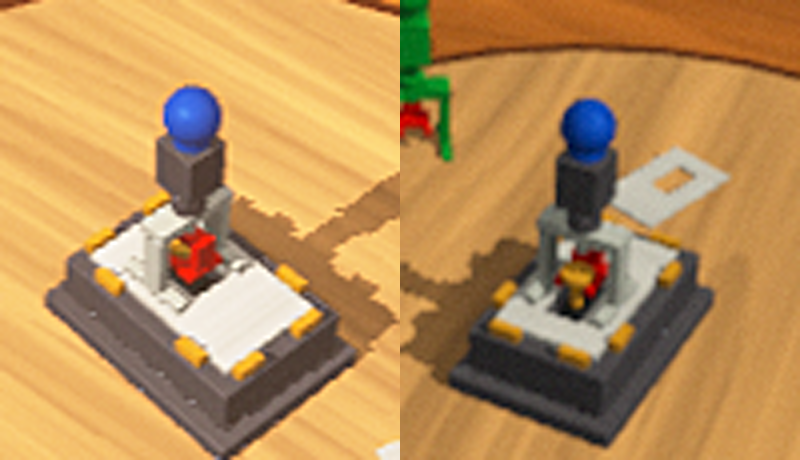

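The clamp stands upright on the blank with its hook under the post's head. The blank is still between the nibs, and the gripper is clear.

```bash
python3 -c "
from cell import env
print(env.finish_job())"
```

```text
the job is handed in; nothing more can be done
None
```

The job is handed in, with no verdict returned: the clamp stands upright on the blank by itself, its fork hooked under the post's head, the blank still lies between the nibs, and no forces I measured came near the limits.

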